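# Turn the tray wrapper's hot plate up four clicks

## Task

The film is not sealing under the mushroom trays, so turn the wrapper's hot plate up: with a fingertip, push the bar grip of the large heat dial round clockwise, seen from above, by exactly four clicks from where it stands now, leave it resting in that fourth notch and take the hand clear. Push it round lightly, without pinching it, and leave the small round dial behind it, the packed trays and the knife as they are.

Things in the scene. Friction and masses are not known exactly. Their poses are not given: they have to be found in the camera images.
- heat_dial (a joint): Angle of the heat dial, rad: 0 lowest, growing clockwise seen from above (hotter). Click-stop notches every 0.419 rad (24 degrees) from 0 to 4.19, a stop at each end; it starts resting in one of the first four. Leaving a notch takes about 0.09 N m (4 N sideways near the bar's end); half-way to the next notch the dial lets go and snaps forward into it by itself.
- dial_grip (a point): On the heat dial's axis, half-way up its bar grip. Black dial: round skirt 53 mm across, 8 mm thick; on it a bar 50 mm long, 12 mm wide, 24 mm high through the axis, white pointer line at one end. x axis: along the bar to the pointer end (turns with the dial); z up. Bar top 12 mm above this point, skirt top 12 mm below, flat panel 23 mm below. Clear all round to 60 mm from the axis.
- dial_pointer (a point): A point on the dial's bar, 22 mm from the axis towards the pointer end, at the same height as dial_grip. It turns with the dial.
- wrapper: Stainless tray wrapper, fixed; origin on the table under the heat dial's axis, x away from the operator, z up. Control box, top 115 mm high, from x -75 to 245 mm, y -68 to 68 mm. To its left (+y): hot plate (94 mm high), cut-off bar (y over 90 mm, 152 mm high), film roll (y over 90, x over 225, 222 mm high). With the dial at 0 its pointer end stands at 240 degrees counter-clockwise from x.
- cutoff_mark (a point): A point on the small round dial (33 mm across, its top 26 mm above the panel), 10 mm from that dial's axis. The axis lies 125 mm behind that of the heat dial. Leave it as it is.
- plate_tray_mid (a point): Middle of the white foam tray of mushrooms (145 x 215 x 38 mm, about 55 mm high over the mushrooms) that lies on the hot plate, half-way up. Leave it.
- side_tray_mid (a point): Middle of the white foam tray of mushrooms, of the same size, on the table to the right of the wrapper, half-way up. Leave it.
- knife_mid (a point): Middle of the red utility knife (about 150 x 24 x 18 mm) that lies on the table, half-way up. Leave it.

How it is judged:
By the outcome, as a careful person would: the job done as asked, in the order asked, and still so for the second after the job is handed in, with the robot touching nothing.
It also fails if it takes over 54 s, if anything falls off the work surface, if the arm or the gripper's body presses on something with over 40 N, if the wrist force passes 120 N, or if a joint passes its speed limit or range.

## Robot

A 7-joint arm with a two-finger parallel gripper is mounted at the origin on the work surface. World frame = base frame: x ahead of the robot, y to its left, z up, the work surface at z = 0. Lengths are in m, angles in degrees, forces in N, time in s.
With the tool pointing down it reaches from about 0.35 to 0.9 m from the base axis. Payload 8.1 kg.
Tool frame: the origin (TCP) lies midway between the tips of the shut fingers; the grasp point (between the pads) lies 19 mm behind it; z points along the fingers, y is the line along which they close (so a half turn about z gives the same grasp; the last joint's range is limited). The gripper opens to 92 mm and grips with 3 to 60 N. Pads are 19 mm wide; open, the fingers measure 130 mm over their backs; the gripper's body (75 mm by 190 mm) begins 47 mm behind the grasp point.
Start: joints at [70.268, 24.895, 1.432, 90.138, -0.665, 64.973, -4.303], TCP at [0.15, -0.607, 0.227] pointing down, gripper open.
Joint ranges: [-149.89, 149.89], [-25.12, 119.58], [-72.63, 75.52], [4.76, 147.25], [-75.54, 255.54], [6.69, 114.76], [-157.13, 157.13]. Speed limits (degrees/s): [127.2, 127.2, 172.46, 172.46, 180, 180, 180].

## Interface

Orientations are given as a 3x3 rotation matrix whose columns are the frame's x, y, z axes.
In Python, from workcell import robot gives the robot as it stands.
- The arm moves only by the shell command python3 -m jog 'ROWS' [OPENING]. ROWS is JSON, a list of rows, each a list of 2 entries, a list of its own where there are three numbers: the shift along the tool's x, y, z scaled (see below), then the turn, a rotation vector about the tool's x, y, z scaled (see below). In form: [[[dx, dy, dz], [rx, ry, rz]], ...]. A call has exactly 10 rows; each row shifts and turns the commanded pose from where the row before left it, along the tool's axes as they then stand; what a row does not reach is not made up. The controller multiplies each number of a shift by 300 mm and each number of a turn by 1.5 rad. A row lasts 1/10 s, in which the tool goes at most 50 mm and 8.59 degrees, less where a joint would pass 70% of its speed; a pose out of reach is approached as far as the arm can. A call with a number of a shift or a turn outside -1 to 1 is refused whole. A call with a gripper value outside its range is refused whole. OPENING is the finger opening in mm, from 0 to 91.8, set as the call begins (- or left out, the last holds). The fingers move at their own pace and stop on an object; the grip force is fixed at half the most. Time passes only in rows, so rows that do not move let the fingers close, or fill a call up. It gives the time, the measured TCP pose, the force, the opening and the grip force at its end, in the units of the state.
- robot.state(): the state, without advancing time (a new reading comes with each control period).
- robot.get_image(name): name is "side" or "top"; returns a dict with "image" (384x512x3 uint8, red, green, blue), "z_map" (384x512 float32, m along the optical axis (not along the pixel's ray), 0 where there is no reading), "K" (3x3 intrinsics, pixels), "camera_from_world" (4x4, takes a point from world to camera coordinates). Camera axes: x right, y down, z forward; pixel columns grow to the right and rows downward; lengths in m; the calibration is good to about 2 mm. A picture is of the moment at which its call begins.
- robot.finish_job(): hands the job in; it is judged then, once.
The state is a dict: "clock": time; "joint_pos": joint angles; "qd": joint speeds; "joint_efforts": joint torques, N m; "eef_pos": TCP position; "orientation": TCP orientation; "contact_force": force on the tool from outside, world axes, zero at the start; "moment": the same for the moment, N m; "grip_width": opening from 0.0 (shut) to 1.0 (fully open); "finger_force": force on a finger pad.
Only numpy, scipy, OpenCV 4.12 (cv2) and the standard library are available. Lean on these libraries where they do the work, as an engineer would, in place of code of your own. Each camera call takes 0.05 s, during which the arm holds its last target. There are 200 camera calls.

## Working session

There is one attempt and no reset: what is moved stays moved. The work goes in short steps, Python scripts to look and compute and a shell command to move; the robot and the scene stay as the last step left them, time stands still between calls to the robot, and variables do not carry over. Pictures are saved under pics/ and viewed, at most 10 in all, crops included, and the job is handed in when it is done.

```bash
mkdir -p pics; cat > h.py <<'E'
import numpy as np, cv2
from workcell import robot
def grab(n):
    g=robot.get_image(n); np.savez(f'{n}.npz',**g); return g
def load(n): return np.load(f'{n}.npz')
def world(g,u,v,zd=None,h=None):
    K=g['K'];T=np.linalg.inv(g['camera_from_world'])
    r=np.linalg.inv(K)@[u,v,1]
    if h is not None:
        d=T[:3,:3]@r; return T[:3,3]+d*(h-T[2,3])/d[2]
    zd=g['z_map'][int(v),int(u)] if zd is None else zd
    return T[:3,:3]@(r*zd)+T[:3,3]
E
python3 - <<'E'
from h import *
print(robot.state())
ims=[]
for n in('top','side'):
    g=grab(n); ims.append(g['image'])
    cv2.imwrite(f'pics/{n}0.png',cv2.cvtColor(g['image'],cv2.COLOR_RGB2BGR))
    print(n,np.linalg.inv(g['camera_from_world']).round(3).tolist(),g['K'].tolist())
E
```

```text
{'clock': 0.0, 'joint_pos': array([70.26633316, 24.93717844,  1.43125153, 90.19028778, -0.66460287,
       64.97387908, -4.30528523]), 'qd': array([ 0.00401277,  0.03751268, -0.01673725,  0.05608838,  0.03192231,
        0.03991467,  0.15096056]), 'joint_efforts': array([-8.06561075e-04, -6.67844296e+01,  9.84523594e-01, -3.14460254e+01,
       -6.06447598e-02,  4.28428408e-02,  1.56232591e-04]), 'eef_pos': array([ 0.1494795 , -0.60631758,  0.22592918]), 'orientation': array([[ 9.70932479e-01,  2.39352954e-01, -5.33231232e-04],
       [ 2.39353501e-01, -9.70931279e-01,  1.53372979e-03],
       [-1.50628127e-04, -1.61677883e-03, -9.99998682e-01]]), 'contact_force': array([-0.46605597,  0.63551908, -0.99357184]), 'moment': array([0.009542  , 0.01976832, 0.00135261]), 'finger_force': 0.0, 'grip_width': 1.0010825623876944}
top [[-0.014, -0.99, 0.138, 0.421], [-1.0, 0.012, -0.013, -0.032], [0.011, -0.138, -0.99, 0.894], [0.0, 0.0, 0.0, 1.0]] [[354.9699611487014, 0.0, 252.69137144760924], [0.0, 354.9699611487014, 191.98981453268038], [0.0, 0.0, 1.0]]
side [[-0.937, -0.273, 0.219, 0.323], [-0.35, 0.706, -0.616, 0.57], [0.014, -0.654, -0.757, 0.886], [0.0, 0.0, 0.0, 1.0]] [[429.3475456185694, 0.0, 253.56181325675078], [0.0, 429.3475456185694, 188.92604483555766], [0.0, 0.0, 1.0]]
```

View pics/top0.png

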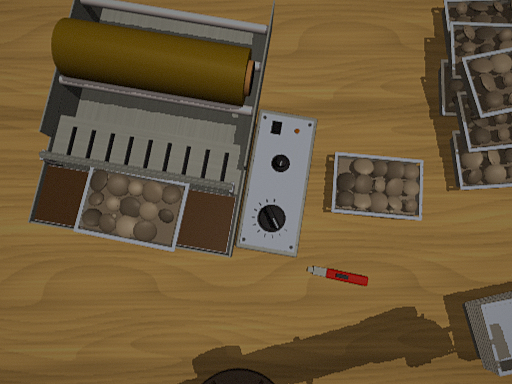

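View pics/side0.png

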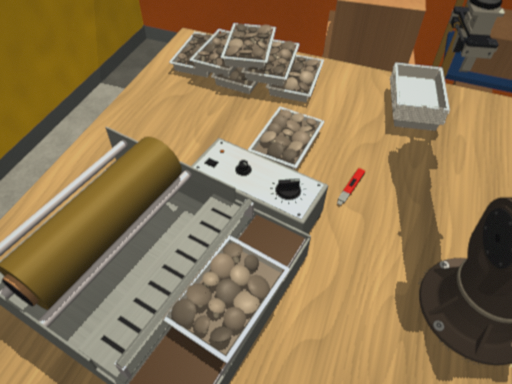

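The top view shows the heat dial at about (271,218), the small dial at (281,163) and the knife at (340,276). In the side view the dial is at about (289,188). Next I'll enlarge both dial views.

```bash
python3 - <<'E'
from h import *
o=[]
for n,u,v in(('top',271,218),('side',289,188)):
    g=load(n); c=g['image'][v-25:v+25,u-25:u+25]
    c=cv2.resize(c,(400,400),interpolation=cv2.INTER_CUBIC); o.append(cv2.convertScaleAbs(c,alpha=1.5,beta=20))
    print(n,'origin px',u-25,v-25,'x8')
cv2.imwrite('pics/c0.png',cv2.cvtColor(np.hstack(o),cv2.COLOR_RGB2BGR))
g=load('top')
for p in [(271,218),(281,163),(262,112),(316,119),(297,254),(240,244)]: print(p,world(g,*p).round(4),world(g,*p,h=.115).round(4))
z=g['z_map']
# bar-top points
ys,xs=np.mgrid[200:236,254:290]
P=np.array([world(g,x,y) for x,y in zip(xs.ravel(),ys.ravel())])
m=P[:,2]>.138
print(m.sum(),P[m].mean(0),P[:,2].max())
q=P[m][:,:2];w,V=np.linalg.eigh(np.cov(q.T));print(w**.5*12**.5,V[:,1],np.degrees(np.arctan2(V[1,1],V[0,1])))
s=(P[:,2]>.119)&(P[:,2]<.13);print(s.sum(),P[s].mean(0))
E
```

```text
top origin px 246 193 x8
side origin px 264 163 x8
(271, 218) [ 0.4689 -0.0791  0.1507] [ 0.4712 -0.0814  0.115 ]
(281, 163) [ 0.5887 -0.1041  0.14  ] [ 0.5943 -0.1065  0.115 ]
(262, 112) [ 0.714  -0.0659  0.1151] [ 0.714  -0.0659  0.115 ]
(316, 119) [ 0.6954 -0.1888  0.1171] [ 0.6961 -0.1892  0.115 ]
(297, 254) [ 0.3883 -0.1517 -0.001 ] [ 0.3925 -0.1361  0.115 ]
(240, 244) [ 0.4156 -0.0128  0.1125] [ 0.4157 -0.0128  0.115 ]
141 [ 0.46951913 -0.07848505  0.18624063] 0.8944456822972167
[0.04154079 0.06001881] [-0.94381357  0.33047834] 160.7021884167772
325 [ 0.47159847 -0.08054542  0.12503095]
```

View pics/c0.png

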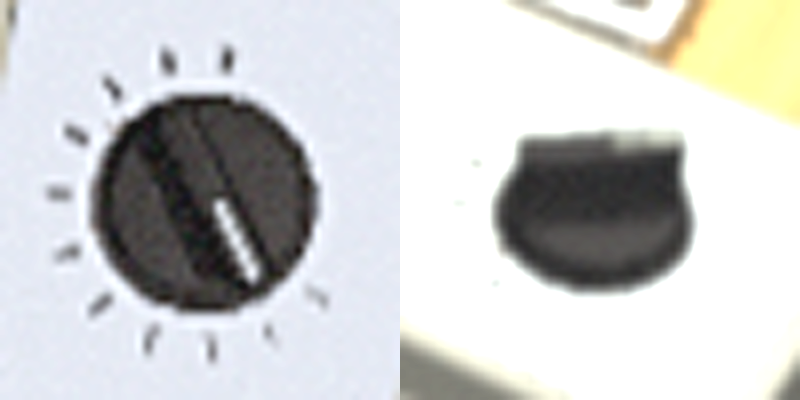

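Top crop: the white pointer line runs from about (220,203) to (258,280), towards the operator and right, and the skirt is centred at about (205,203). That puts the wrapper yaw at about -10° and the pointer at about 206° in world axes, which is notch 1 (230° - 24°). The axis is at about (0.470, -0.0815), and the target pointer angle is 110°. I'll use the side of the shut fingers to push, orbiting the tool about the dial axis.

```bash
python3 -m jog '[[[0.092,-0.089,0],[0,0,0]],[[0.092,-0.089,0],[0,0,0]],[[0.092,-0.089,0],[0,0,0]],[[0.092,-0.089,0],[0,0,0]],[[0.092,-0.089,0],[0,0,0]],[[0.092,-0.089,0],[0,0,0]],[[0.092,-0.089,0],[0,0,0]],[[0.092,-0.089,0],[0,0,0]],[[0.092,-0.089,0],[0,0,0]],[[0.092,-0.089,0],[0,0,0]]]' 0
python3 -m jog '[[[0.092,-0.089,0],[0,0,0]],[[0.092,-0.089,0],[0,0,0]],[[0.092,-0.089,0],[0,0,0]],[[0.092,-0.089,0],[0,0,0]],[[0.092,-0.089,0],[0,0,0]],[[0,0,0],[0,0,-0.09]],[[0,0,0],[0,0,-0.09]],[[0,0,0],[0,0,-0.09]],[[0,0,0],[0,0,-0.09]],[[0,0,0],[0,0,-0.09]]]'
python3 -m jog '[[[0,0,0],[0,0,-0.09]],[[0,0,0],[0,0,-0.09]],[[0,0,0],[0,0,-0.09]],[[0,0,0],[0,0,-0.09]],[[0,0,0],[0,0,-0.09]],[[0,0,0],[0,0,-0.09]],[[0,0,0],[0,0,-0.09]],[[0,0,0],[0,0,-0.09]],[[0,0,0],[0,0,0]],[[0,0,0],[0,0,0]]]'
cat > rel.py <<'E'
from h import *
import sys
AX=np.array([.470,-.0815,.115])
s=robot.state();R=s['orientation'];
print('t',s['clock'],'tcp',s['eef_pos'].round(4),'xang',np.degrees(np.arctan2(R[1,0],R[0,0])).round(2),'Rz',R[:,2].round(3),'p_tool mm',(R.T@(s['eef_pos']-AX)*1000).round(1),'F',s['contact_force'].round(1),'j',s['joint_pos'].round(0))
E
python3 rel.py
```

```text
clock: 1.1
eef_pos: [0.3541, -0.28, 0.2266]
orientation: [[0.971, 0.239, -0.0], [0.239, -0.971, 0.0], [-0.0, -0.0, -1.0]]
contact_force: [0.4, -0.7, 0.3]
grip_width: 0.18
finger_force: 0.0
clock: 2.1
eef_pos: [0.4555, -0.1188, 0.2264]
orientation: [[0.604, 0.797, -0.001], [0.797, -0.604, 0.0], [-0.0, -0.001, -1.0]]
contact_force: [0.5, -1.1, 0.6]
grip_width: 0.003
finger_force: 0.0
clock: 3.1
eef_pos: [0.4555, -0.119, 0.2265]
orientation: [[-0.409, 0.912, -0.0], [0.912, 0.409, 0.0], [0.0, -0.0, -1.0]]
contact_force: [0.7, -0.0, -0.5]
grip_width: 0.005
finger_force: 0.0
t 3.1 tcp [ 0.4555 -0.119   0.2265] xang 114.16 Rz [-0.  0. -1.] p_tool mm [ -28.2  -28.6 -111.5] F [ 0.7 -0.  -0.5] j [ 37.  14. -34. 109.   9.  60.  23.]
```

```bash
python3 -m jog '[[[0,-0.004,0.04],[0,0,-0.023]],[[0,0,0.04],[0,0,0]],[[0,0,0.04],[0,0,0]],[[0,0,0.04],[0,0,0]],[[0,0,0.04],[0,0,0]],[[0,0,0.04],[0,0,0]],[[0,0,0.04],[0,0,0]],[[0,0,0.03],[0,0,0]],[[0,0,0],[0,0,0]],[[0,0,0],[0,0,0]]]' 0
python3 rel.py; python3 - <<'E'
from h import *
o=[]
for n,u,v in(('top',271,218),('side',285,180)):
    g=grab(n); c=g['image'][v-40:v+40,u-40:u+40]
    o.append(cv2.convertScaleAbs(cv2.resize(c,(400,400),interpolation=cv2.INTER_CUBIC),alpha=1.5,beta=20))
cv2.imwrite('pics/c1.png',cv2.cvtColor(np.hstack(o),cv2.COLOR_RGB2BGR))
E
```

```text
clock: 4.1
eef_pos: [0.4547, -0.1193, 0.1337]
orientation: [[-0.444, 0.896, -0.0], [0.896, 0.444, 0.0], [0.0, -0.0, -1.0]]
contact_force: [-0.1, -0.9, 0.0]
grip_width: 0.001
finger_force: 0.0
t 4.1 tcp [ 0.4547 -0.1193  0.1337] xang 116.39 Rz [-0.  0. -1.] p_tool mm [-27.1 -30.5 -18.7] F [-0.1 -0.9  0. ] j [ 34.  20. -32. 116.  15.  48.  20.]
```

View pics/c1.png

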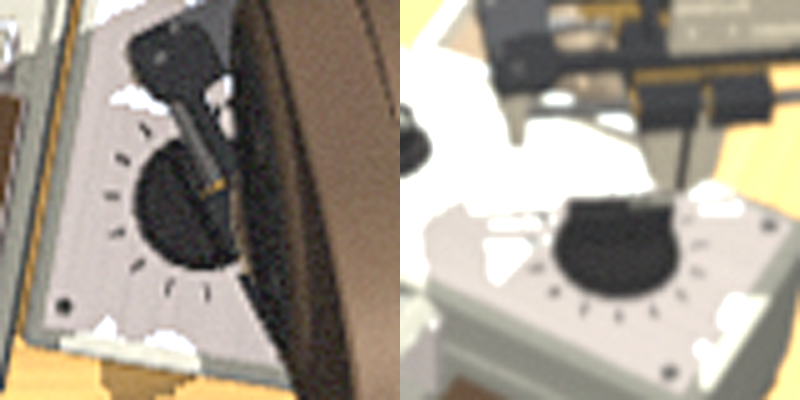

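Side view: the fingertips stand behind the bar's pointer end with a clear gap. Next, approach and make the first part of the orbit.

```bash
python3 -m jog '[[[0.01,0,0],[0,0,0]],[[0.01,0,0],[0,0,0]],[[0.01,0,0],[0,0,0]],[[0.005,0,0],[0,0,0]],[[0,0,0],[0,0,0]],[[0,0,0],[0,0,0]],[[0,0,0],[0,0,0]],[[0,0,0],[0,0,0]],[[0,0,0],[0,0,0]],[[0,0,0],[0,0,0]]]' 0
python3 rel.py
python3 -m jog '[[[0.0036,-0.0017,0],[0,0,0.0233]],[[0.0036,-0.0017,0],[0,0,0.0233]],[[0.0036,-0.0017,0],[0,0,0.0233]],[[0.0036,-0.0017,0],[0,0,0.0233]],[[0.0036,-0.0017,0],[0,0,0.0233]],[[0.0036,-0.0017,0],[0,0,0.0233]],[[0.0036,-0.0017,0],[0,0,0.0233]],[[0.0036,-0.0017,0],[0,0,0.0233]],[[0,0,0],[0,0,0]],[[0,0,0],[0,0,0]]]'
python3 rel.py; cat > look.py <<'E'
from h import *
import sys
g=grab('side');u,v=289,186
c=g['image'][v-30:v+30,u-30:u+30]
cv2.imwrite(sys.argv[1],cv2.cvtColor(cv2.convertScaleAbs(cv2.resize(c,(480,480),interpolation=cv2.INTER_CUBIC),alpha=1.5,beta=20),cv2.COLOR_RGB2BGR))
E
python3 look.py pics/c2.png
```

```text
clock: 5.2
eef_pos: [0.4501, -0.1101, 0.1338]
orientation: [[-0.444, 0.896, 0.0], [0.896, 0.444, -0.0], [-0.0, 0.0, -1.0]]
contact_force: [1.5, -2.6, 1.7]
grip_width: 0.006
finger_force: 1.0
t 5.2 tcp [ 0.4501 -0.1101  0.1338] xang 116.37 Rz [ 0. -0. -1.] p_tool mm [-16.8 -30.5 -18.8] F [ 1.5 -2.6  1.7] j [ 33.  20. -33. 117.  14.  47.  19.]
clock: 6.2
eef_pos: [0.4431, -0.1029, 0.1336]
orientation: [[-0.181, 0.983, -0.0], [0.983, 0.181, 0.0], [0.0, -0.0, -1.0]]
contact_force: [0.1, -0.2, -0.6]
grip_width: 0.007
finger_force: 0.0
t 6.2 tcp [ 0.4431 -0.1029  0.1336] xang 100.44 Rz [-0.  0. -1.] p_tool mm [-16.2 -30.4 -18.6] F [ 0.1 -0.2 -0.6] j [ 30.  19. -29. 118.  12.  47.   4.]
```

View pics/c2.png

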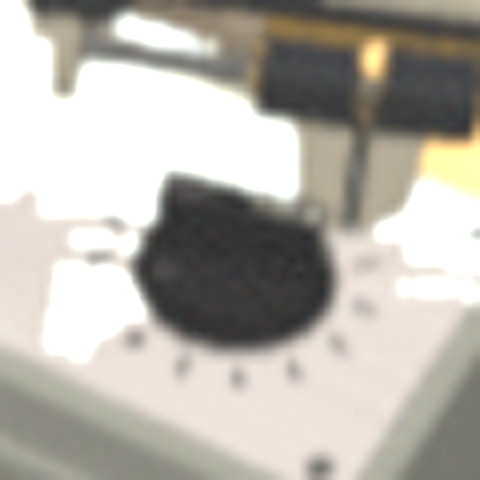

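The bar has snapped on one notch and the contact force is back to zero. I'll go on by one notch per call.

```bash
python3 -m jog '[[[0.0043,-0.002,0],[0,0,0.0279]],[[0.0043,-0.002,0],[0,0,0.0279]],[[0.0043,-0.002,0],[0,0,0.0279]],[[0.0043,-0.002,0],[0,0,0.0279]],[[0.0043,-0.002,0],[0,0,0.0279]],[[0.0043,-0.002,0],[0,0,0.0279]],[[0.0043,-0.002,0],[0,0,0.0279]],[[0.0043,-0.002,0],[0,0,0.0279]],[[0.0043,-0.002,0],[0,0,0.0279]],[[0.0043,-0.002,0],[0,0,0.0279]]]' 0
python3 rel.py
python3 -m jog '[[[0.0043,-0.002,0],[0,0,0.0279]],[[0.0043,-0.002,0],[0,0,0.0279]],[[0.0043,-0.002,0],[0,0,0.0279]],[[0.0043,-0.002,0],[0,0,0.0279]],[[0.0043,-0.002,0],[0,0,0.0279]],[[0.0043,-0.002,0],[0,0,0.0279]],[[0.0043,-0.002,0],[0,0,0.0279]],[[0.0043,-0.002,0],[0,0,0.0279]],[[0.0043,-0.002,0],[0,0,0.0279]],[[0.0043,-0.002,0],[0,0,0.0279]]]'
python3 rel.py;python3 look.py pics/c3.png
```

```text
clock: 7.25
eef_pos: [0.4372, -0.0905, 0.1336]
orientation: [[0.237, 0.972, -0.0], [0.972, -0.237, -0.0], [-0.0, -0.0, -1.0]]
contact_force: [-0.4, -0.4, -0.4]
grip_width: 0.005
finger_force: 0.0
t 7.25 tcp [ 0.4372 -0.0905  0.1336] xang 76.3 Rz [-0. -0. -1.] p_tool mm [-16.5 -29.8 -18.6] F [-0.4 -0.4 -0.4] j [ 25.  17. -25. 119.  10.  46. -19.]
clock: 8.25
eef_pos: [0.437, -0.0763, 0.1336]
orientation: [[0.611, 0.792, -0.001], [0.792, -0.611, -0.0], [-0.0, -0.0, -1.0]]
contact_force: [0.5, 0.7, 0.4]
grip_width: 0.004
finger_force: 0.0
t 8.25 tcp [ 0.437  -0.0763  0.1336] xang 52.34 Rz [-0.001 -0.    -1.   ] p_tool mm [-16.1 -29.3 -18.6] F [0.5 0.7 0.4] j [ 19.  16. -20. 120.   8.  45. -43.]
```

View pics/c3.png

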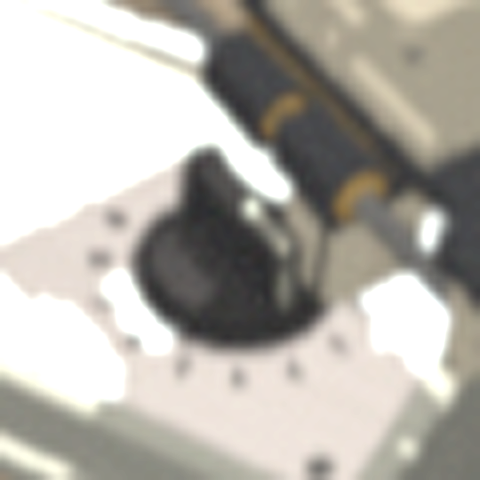

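The pointer end now points towards the camera and right, with the white line from about (250,208) to (285,290). I'll check that angle before the last click.

```bash
python3 - <<'E'
from h import *
g=load('side')
a=world(g,259+250/8,156+208/8,h=.15);b=world(g,259+285/8,156+290/8,h=.15)
print(a,b,np.degrees(np.arctan2(*(b-a)[1::-1])))
for w in (158,134,110):
    P=[[.47+r*np.cos(np.radians(w)),-.0815+r*np.sin(np.radians(w)),.15,1] for r in(0,.024)]
    for p in P:
        c=(g['camera_from_world']@p)[:3]; q=g['K']@c/c[2]; print(w,((q[:2]-[259,156])*8).round())
E
```

```text
[ 0.46477467 -0.07876061  0.15      ] [ 0.44635847 -0.05271332  0.15      ] 125.26144134596895
158 [236. 196.]
158 [301. 239.]
134 [236. 196.]
134 [273. 254.]
110 [236. 196.]
110 [239. 259.]
```

This fits 134°, so three clicks are done. Now the fourth.

```bash
python3 -m jog '[[[0.0043,-0.002,0],[0,0,0.0279]],[[0.0043,-0.002,0],[0,0,0.0279]],[[0.0043,-0.002,0],[0,0,0.0279]],[[0.0043,-0.002,0],[0,0,0.0279]],[[0.0043,-0.002,0],[0,0,0.0279]],[[0.0043,-0.002,0],[0,0,0.0279]],[[0.0043,-0.002,0],[0,0,0.0279]],[[0.0043,-0.002,0],[0,0,0.0279]],[[0.0043,-0.002,0],[0,0,0.0279]],[[0,0,0],[0,0,0]]]' 0
python3 rel.py
python3 -m jog '[[[-0.01,0,0],[0,0,0]],[[-0.02,0,0],[0,0,0]],[[-0.02,0,0],[0,0,0]],[[0,0,-0.05],[0,0,0]],[[0,0,-0.1],[0,0,0]],[[0,0,-0.1],[0,0,0]],[[0,0,-0.1],[0,0,0]],[[0,0,-0.05],[0,0,0]],[[0,0,0],[0,0,0]],[[0,0,0],[0,0,0]]]'
python3 rel.py;python3 look.py pics/c4.png
```

```text
clock: 9.3
eef_pos: [0.442, -0.0643, 0.1336]
orientation: [[0.858, 0.513, -0.0], [0.513, -0.858, 0.0], [-0.0, -0.0, -1.0]]
contact_force: [0.3, -0.1, 0.3]
grip_width: 0.004
finger_force: 0.0
t 9.3 tcp [ 0.442  -0.0643  0.1336] xang 30.87 Rz [-0.  0. -1.] p_tool mm [-15.2 -29.1 -18.6] F [ 0.3 -0.1  0.3] j [ 14.  16. -16. 120.   6.  45. -64.]
clock: 10.3
eef_pos: [0.4287, -0.0724, 0.2533]
orientation: [[0.859, 0.512, -0.0], [0.512, -0.859, -0.0], [-0.0, 0.0, -1.0]]
contact_force: [-0.5, -0.6, -1.0]
grip_width: 0.006
finger_force: 0.0
t 10.3 tcp [ 0.4287 -0.0724  0.2533] xang 30.81 Rz [-0. -0. -1.] p_tool mm [ -30.8  -28.9 -138.3] F [-0.5 -0.6 -1. ] j [ 17.   7. -16. 112.   2.  62. -59.]
```

View pics/c4.png

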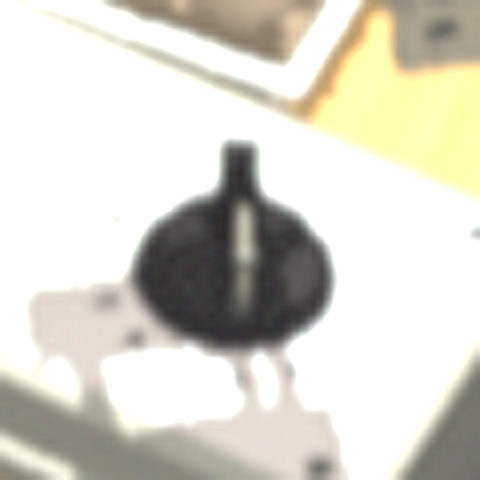

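The pointer line runs from about (243,205) to (241,255). The prediction for 110° was (236,196) to (239,259), so the dial is four notches on, and the hand is clear above it.

```bash
python3 -c "from workcell import robot; print(robot.finish_job())"
```

```text
the job is handed in; nothing more can be done
None
```

I turned the heat dial exactly four clicks clockwise, from notch 1 to notch 5; it rests in that notch, the hand is clear above it, I didn't go near the small dial, trays or knife, and the job is handed in.

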